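Set out the soap from the slide-lid travel box

ROBOT

A 7-joint arm with a two-finger parallel gripper is mounted at the origin on the work surface. World frame = base frame: x ahead of the robot, y to its left, z up, the work surface at z = 0. Lengths are in m, angles in rad, forces in N, time in s.
With the tool pointing down it reaches from about 0.35 to 0.9 m from the base axis. Payload 8.1 kg.
Tool frame: the origin (TCP) lies between the finger pads; the fingertips stand 11 mm ahead of it and the grasp point (between the pads) lies 8 mm behind it; z points along the fingers, y is the line along which they close (so a half turn about z gives the same grasp; the last joint's range is limited). The gripper opens to 92 mm and grips with 3 to 60 N. Pads are 19 mm wide; open, the fingers measure 130 mm over their backs; the gripper's body (75 mm by 190 mm) begins 47 mm behind the grasp point.
Start: joints at [-1.379, 0.434, 0.025, 1.573, -0.012, 1.134, -0.075], TCP at [0.182, 0.598, 0.238] pointing down, gripper open.
Joint ranges: [-2.62, 2.62], [-0.44, 2.09], [-1.27, 1.32], [0.08, 2.57], [-1.32, 4.46], [0.12, 2], [-2.74, 2.74]. Speed limits (rad/s): [2.22, 2.22, 3.01, 3.01, 3.14, 3.14, 3.14].

INTERFACE

Orientations are given as a rotation vector (axis times angle).
In Python, from cell import observe, get_image, camera_params, sign_off gives the robot as it stands.
- The arm moves only by the shell command python3 -m pendant 'ROWS' [FORCE]. ROWS is JSON, one flat list of numbers, 7 for each row, row after row: the shift along the tool's x, y, z in m, then the turn, a rotation vector about the tool's x, y, z in rad, then the finger opening in m, from 0 to 0.0918. In form: [dx, dy, dz, rx, ry, rz, jaw, dx, dy, dz, rx, ry, rz, jaw, ...]. A call has 1 to 10 rows; each row shifts and turns the commanded pose from where the row before left it, along the tool's axes as they then stand; what a row does not reach is not made up. A row lasts 1/8 s, in which the tool goes at most 62.5 mm and 10.7 degrees, less where a joint would pass 70% of its speed; a pose out of reach is approached as far as the arm can. A call is refused whole if a number of a shift passes 0.0625 or a number of a turn 0.188, either way. A call with a gripper value outside its range is refused whole. The fingers move at their own pace and stop on an object; FORCE is the grip in N (left out, the last holds). Time passes only in rows, so rows that do not move let the fingers close. It gives the time, the measured TCP pose, the force, the opening and the grip force at its end, in the units of the state.
- observe(): the state, without advancing time (a new reading comes with each control period).
- get_image(name): name is "scene" or "top" or "wrist"; returns the picture (400x640x3 uint8, red, green, blue); there is no depth.
- camera_params(name): a dict with "intrinsics" (3x3 intrinsics, pixels), "eye" and "rotation" of the camera in the world; the wrist camera has in their place "T_tool_cam" (4x4, takes a point from camera to tool coordinates, whose origin is the TCP and whose axes are the flange's). Camera axes: x right, y down, z forward; pixel columns grow to the right and rows downward; lengths in m; the calibration is good to about 2 mm. A picture is of the moment at which its call begins: read the wrist's pose just before it. camera_params takes no time and is no camera call.
- sign_off(): hands the job in; it is judged then, once.
The state is a dict: "clock": time; "joints": joint angles; "dq": joint speeds; "joint_efforts": joint torques, N m; "position": TCP position; "ee_rot": TCP orientation; "force": force on the tool from outside, world axes, zero at the start; "ft_torque": the same for the moment, N m; "width": opening from 0.0 (shut) to 1.0 (fully open); "gripper_force": force on a finger pad.
Only numpy, scipy, OpenCV 4.12 (cv2) and the standard library are available. Lean on these libraries where they do the work, as an engineer would, in place of code of your own. Each camera call takes 0.05 s, during which the arm holds its last target. There are 200 camera calls.

TASK

On the yellow soap box, press down the blue tail of the catch so that its nose lifts out of the lid's teeth, then slide the white lid out along its grooves until it comes clear and leave it lying flat on the sill, ridge side up. Then lift the green soap bar out of the box and set it down gently, lying flat, in the open white soap dish. Do not drop the soap, and leave the other things on the sill where they are.

Things in the scene. Friction and masses are not known exactly. Their poses are not given: they have to be found in the camera images.
- soapbox: Yellow soap box, fixed to the sill, 132 (x) x 78 (y) x 39 (z) mm; origin at the centre of its underside, z up, +x is the way the lid slides out. Cavity 122 (x) x 60 (y) mm, floor 4 mm above the sill. The side walls hold the grooves in which the lid runs, under two lips whose tops are 39 mm above the sill and which leave a 60 mm wide slot between them; the -x end wall is 39 mm high, the +x end is open above 30 mm for the lid to pass.
- pawl (a joint): Catch (ratchet pawl), a rocker on the box's +y side, hinged on an axis along the box's x at (-25, 45, 46) mm in the box frame. 0 rad: nose down between two teeth of the lid, blocking it. It grows as the tail is pressed down; from 0.3 rad the nose is clear of the teeth, 0.5 rad is the stop. Stiff by friction (about 1.2 N at the tail), it stays where it is left. The raised nose reaches in no farther than y = 17 mm and 60 mm above the sill.
- pawl_tail (a point): Centre of the top of the catch's blue tail, a paddle 22 (x) x 20 (y) mm, about 50 mm above the sill with the nose down; free space below it. It drops about 12 mm to the stop. Axes: as the box at 0 rad.
- lid_center (a point): Centre of the loose white lid's plate, 124 (x) x 68 (y) x 4.5 (z) mm, 45 g; axes as the box's when shut (x: way out, z up). Shut: about 2.5 mm to +x of the box's origin, plate from 30 to 34.5 mm above the sill, 1.5 mm of play sideways and upward. A grey row of teeth, 4.5 mm high, lies on its top at y 20 to 28 mm. It must move 127 mm in +x to be clear of the box.
- lid_ridge (a point): Centre of the top of the blue thumb ridge on the lid, 6 (x) x 28 (y) x 6 (z) mm high above the plate, at x = +22, y = -4 mm from the lid's centre; axes as the lid. Push it towards +x.
- soap_center (a point): Centre of the green soap bar, 30 (x) x 46 (y) x 22 (z) mm, 40 g, lying in the box under the lid, its y roughly across the box, its middle up to 14 mm to +x of the box's; lifted straight up it passes beside the raised nose of the catch; z up.
- dish_in (a point): Centre of the floor of the loose white ceramic soap dish, 140 (x) x 100 (y) mm outside, floor 126 x 86 mm, 6 mm above the sill, rim 14 mm above the sill; z up. 350 g.
- jar: Bystander: blue cream jar with white twist cap, 60 mm wide, 50 mm high; origin under its centre.
- tumbler: Bystander: green glass tumbler, 68 mm wide, 95 mm high; origin under its centre.
- lotion: Bystander: green lotion bottle, 54 mm wide, 130 mm high; origin under its centre.
- comb: Bystander: orange comb 150 (x) x 30 (y) x 5 mm lying flat; origin under its centre.
- tweezers: Bystander: steel tweezers 98 (x) x 16 (y) x 8 mm lying flat; origin under their centre.
- mirror: Bystander: round brass compact mirror, 104 mm wide, on a tilting stand with a 90 mm round foot, 155 mm high; origin under the foot.

How it is judged:
On the way, in this order (a step that is already met when the one before it is completed fails the run):
1. the catch's nose is lifted clear of the teeth while the lid is still shut (value of joint pawl above 0.3 rad and x of lid_center in the frame of soapbox below 0.01 m), for 0.1 s.
2. the lid has slid out of its grooves and is clear of the box, the soap still in the box (x of lid_center in the frame of soapbox above 0.123 m and z of soap_center in the frame of soapbox below 0.03 m and horizontal distance between soap_center and soapbox below 0.06 m), for 0.1 s.
3. the soap is lifted out over the box's walls (height (world z) of soap_center above 0.055 m), for 0.1 s.
At the end, for the whole second after the job is handed in: The lid lies flat (within 0.1 rad) on the sill, ridge side up; the soap bar lies flat on the floor of the soap dish (centre at most 13.5 mm above the floor, inside the rim); both are at rest (height (world z) of lid_center below 0.008 m and angle between lid_center's own z axis and vertical below 0.1 rad and linear speed of each of lid, soap below 0.02 m/s and z of soap_center in the frame of dish_in below 0.0135 m and x of soap_center in the frame of dish_in between -0.055 and 0.055 m and y of soap_center in the frame of dish_in between -0.038 and 0.038 m and angle between dish_in's own z axis and vertical below 0.05 rad); the robot touches nothing.
It fails at once if the soap is dropped from more than about 4 cm (linear speed of soap above 0.9 m/s and contact force between the fingers and soap below 0.05 N).
It fails at once if a bystander is shifted by more than 3 cm or knocked over (distance of any of jar, tumbler, lotion, comb, tweezers, mirror from where it was at the start of the episode above 0.03 m or angle between any of jar, tumbler, lotion, mirror's own z axis and vertical above 0.6 rad).
It also fails if it takes over 64 s, if anything falls off the work surface, if the arm or the gripper's body presses on something with over 40 N, if the wrist force passes 120 N, or if a joint passes its speed limit or range.

## Working session

There is one attempt and no reset: what is moved stays moved. The work goes in short steps, Python scripts to look and compute and a shell command to move; the robot and the scene stay as the last step left them, time stands still between calls to the robot, and variables do not carry over. Pictures are saved under pics/ and viewed, at most 10 in all, crops included, and the job is handed in when it is done.

```bash
ls; mkdir -p pics; python3 - <<'E'
from cell import *
import cv2,numpy as np
for n in ["top","scene"]:
    cv2.imwrite(f"pics/{n}0.png",get_image(n)[:,:,::-1])
    print(n,camera_params(n))
print(camera_params("wrist"));print(observe())
E
```

```text
pics
top {'intrinsics': array([[416.73862827,   0.        , 326.29020265],
       [  0.        , 416.73862827, 190.41783041],
       [  0.        ,   0.        ,   1.        ]]), 'eye': array([0.44439473, 0.12256873, 0.99624952]), 'rotation': array([-2.13858157,  2.15665512, -0.16496495])}
scene {'intrinsics': array([[510.1223277 ,   0.        , 327.71712151],
       [  0.        , 510.1223277 , 200.71205687],
       [  0.        ,   0.        ,   1.        ]]), 'eye': array([ 1.04949266, -0.31790101,  0.99185031]), 'rotation': array([-2.3363884 , -1.0768258 ,  0.31774365])}
{'intrinsics': array([[359.50344253,   0.        , 324.60706833],
       [  0.        , 359.50344253, 206.94266341],
       [  0.        ,   0.        ,   1.        ]]), 'T_tool_cam': array([[-8.28050828e-04, -9.54825747e-01, -2.97165117e-01,
         8.14177717e-02],
       [ 9.99999657e-01, -7.87634604e-04, -2.55739119e-04,
         2.06756445e-03],
       [ 1.01287654e-05, -2.97165227e-01,  9.54826072e-01,
        -1.46725148e-01],
       [ 0.00000000e+00,  0.00000000e+00,  0.00000000e+00,
         1.00000000e+00]])}
{'clock': 0.1, 'joints': array([-1.37861243,  0.43514296,  0.0249928 ,  1.57403276, -0.01157306,
        1.13396393, -0.0750861 ]), 'dq': array([-2.79421548e-05, -3.57038076e-04, -8.86915590e-04, -1.17346488e-03,
        3.55197658e-04,  1.43566310e-04, -3.42219856e-04]), 'joint_efforts': array([ 3.66746070e-03, -6.69124603e+01,  9.88403074e-01, -3.15145004e+01,
       -6.03703642e-02,  3.74156877e-02,  8.19726665e-05]), 'position': array([0.18152281, 0.59759436, 0.23701977]), 'ee_rot': array([-4.61459833e-01, -3.10746901e+00,  2.20210344e-03]), 'force': array([ 0.88464836, -0.28312127, -1.69480607]), 'ft_torque': array([ 0.02647816, -0.00590585,  0.02572024]), 'gripper_force': 0.0, 'width': 1.0038287057744093}
```

View pics/top0.png

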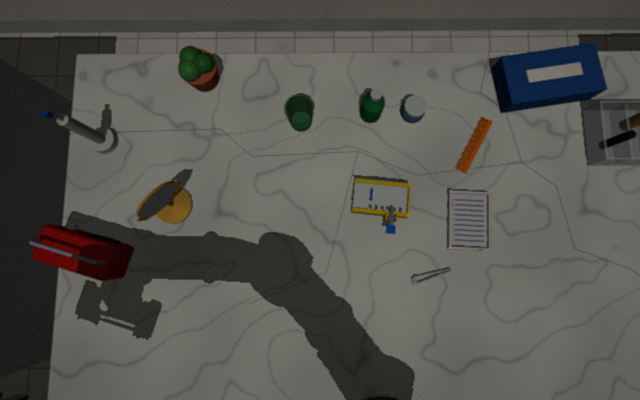

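View pics/scene0.png

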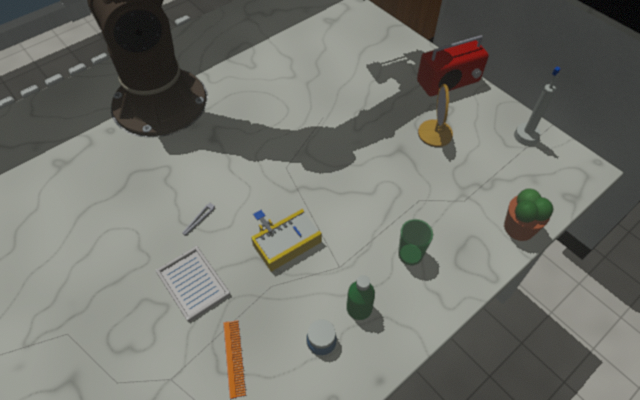

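The top view shows the yellow box at about (381,197), with its blue tail at (390,229) and ridge at (371,194). The dish is at (468,219), tweezers (430,275), comb (474,145), and tumbler, lotion and jar in a row near row 107. Box +x points left in the image, which is world +y.

```bash
cat > h.py <<'E'
from cell import *
import cv2,numpy as np
from scipy.spatial.transform import Rotation as R
def cam(n):
    p=camera_params(n)
    if n!="wrist": return p['intrinsics'],R.from_rotvec(p['rotation']).as_matrix(),p['eye']
    o=observe();M=R.from_rotvec(o['ee_rot']).as_matrix();T=p['T_tool_cam']
    return p['intrinsics'],M@T[:3,:3],M@T[:3,3]+o['position']
def ray(c,uv,z):
    K,M,e=c; d=M@np.linalg.solve(K,[uv[0],uv[1],1]); return e+d*(z-e[2])/d[2]
def proj(c,p):
    K,M,e=c; q=K@(M.T@(np.asarray(p)-e)); return q[:2]/q[2]
def totool(v):
    return R.from_rotvec(observe()['ee_rot']).inv().apply(v)
def mask(img,lo,hi): return cv2.inRange(cv2.cvtColor(img,cv2.COLOR_RGB2HSV),lo,hi)
E
python3 - <<'E'
from h import *
np.set_printoptions(precision=4,suppress=True)
c=cam("top"); im=get_image("top")
def pts(m,x0,x1,y0,y1):
    z=np.zeros_like(m); z[y0:y1,x0:x1]=m[y0:y1,x0:x1]
    return np.argwhere(z>0)[:,::-1].astype(np.float32)
y=pts(mask(im,(18,120,80),(35,255,255)),330,430,160,240)
r=cv2.minAreaRect(y);print("box",r,ray(c,r[0],.039),[ray(c,p,.039) for p in cv2.boxPoints(r)])
b=pts(mask(im,(100,120,60),(125,255,255)),340,420,170,245)
t=b[b[:,1]>222];g=b[b[:,0]<378]
print("tail",len(t),ray(c,t.mean(0),.05)); print("ridge",len(g),ray(c,g.mean(0),.04))
for n,p,z in [("dish",(468,219.5),.012),("tweez",(430,275),0),("comb",(474,145),0),("jar",(413,109),.05),("lotion",(372,92),.13),("tumb",(298,98),.095),("mirrorfoot",(172,207),0)]: print(n,ray(c,p,z))
print(R.from_rotvec(observe()['ee_rot']).as_matrix())
cv2.imwrite("pics/crop.png",cv2.resize(im[160:260,330:500,::-1],None,fx=4.5,fy=4.5,interpolation=2))
E
```

```text
box ((380.9146728515625, 199.26829528808594), (57.75569534301758, 38.098880767822266), 6.34019136428833) [ 0.5647 -0.0102  0.039 ] [array([0.5288, 0.0618, 0.039 ]), array([0.6172, 0.0505, 0.039 ]), array([ 0.6011, -0.083 ,  0.039 ]), array([ 0.513 , -0.0699,  0.039 ])]
tail 70 [ 0.4961 -0.0276  0.05  ]
ridge 19 [0.5761 0.0131 0.04  ]
dish [ 0.5182 -0.2189  0.012 ]
tweez [ 0.3894 -0.1259  0.    ]
comb [ 0.7023 -0.2486  0.    ]
jar [ 0.778  -0.0907  0.05  ]
lotion [0.789  0.0153 0.13  ]
tumb [0.7898 0.1786 0.095 ]
mirrorfoot [0.555  0.4862 0.    ]
[[-0.9569  0.2906 -0.0003]
 [ 0.2906  0.9569 -0.0011]
 [-0.0001 -0.0012 -1.    ]]
```

View pics/crop.png

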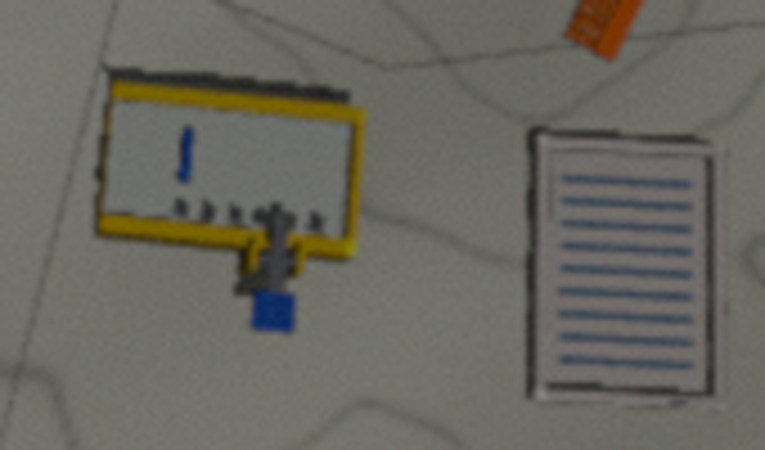

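The crop shows the box's top corners at (112,83), (365,108), (355,255) and (100,232). The tail is at (273,311), the ridge at (185,155) and the dish outline at (535,130), (718,142), (712,400) and (532,395).

```bash
python3 - <<'E'
from h import *
from scipy.optimize import least_squares
np.set_printoptions(precision=4,suppress=True)
c=cam("top"); f=lambda u,v:np.array([(u+.5)/4.5+329.5,(v+.5)/4.5+159.5])
obs=[((66,-39,39),(112,83)),((-66,-39,39),(365,108)),((-66,39,39),(355,255)),((66,39,39),(100,232)),((24.5,-4,40.5),(185,155))]
def W(p,b): 
    s=np.array(b)/1000; cs,sn=np.cos(p[2]),np.sin(p[2]); return np.array([p[0]+cs*s[0]-sn*s[1],p[1]+sn*s[0]+cs*s[1],s[2]])
r=least_squares(lambda p:np.concatenate([proj(c,W(p,b))-f(*q) for b,q in obs]),[.565,-.01,1.57])
print("box",r.x,"res",r.fun.reshape(-1,2)); t=ray(c,f(273,311),.05); print("tail",t)
cs,sn=np.cos(r.x[2]),np.sin(r.x[2]); d=t[:2]-r.x[:2]; print("tail in box",[cs*d[0]+sn*d[1],-sn*d[0]+cs*d[1]])
print("ridge",W(r.x,(24.5,-4,40.5)))
D=[ray(c,f(*q),.014) for q in [(535,130),(718,142),(712,400),(532,395)]]; print("dish",np.mean(D,0),D)
o=observe();print("tool yaw",np.degrees(np.arctan2(.2906,-.9569)))
E
```

```text
box [ 0.5697 -0.0112  1.4675] res [[-0.1249 -0.1089]
 [ 0.0675 -0.3519]
 [ 0.1036  0.2423]
 [-0.3134 -0.0615]
 [ 0.268   0.2672]]
tail [ 0.4959 -0.028   0.05  ]
tail in box [np.float64(-0.02427938660627695), np.float64(0.07173703711528001)]
ridge [0.5762 0.0127 0.0405]
dish [ 0.5202 -0.2191  0.014 ] [array([ 0.5924, -0.1759,  0.014 ]), array([ 0.5852, -0.2728,  0.014 ]), array([ 0.4498, -0.2607,  0.014 ]), array([ 0.4532, -0.1671,  0.014 ])]
tool yaw 163.1070413657352
```

```bash
python3 -m pendant '[0,0,0,0,0,-0.096,0, 0,0,0,0,0,-0.096,0, -0.032,-0.048,0.003,0,0,0,0, -0.032,-0.048,0.003,0,0,0,0, -0.032,-0.048,0.003,0,0,0,0, -0.032,-0.048,0.003,0,0,0,0, -0.032,-0.048,0.003,0,0,0,0, -0.032,-0.048,0.003,0,0,0,0, -0.032,-0.048,0.003,0,0,0,0, -0.032,-0.048,0.003,0,0,0,0]'
python3 -m pendant '[-0.032,-0.048,0.003,0,0,0,0, -0.032,-0.048,0.003,0,0,0,0, -0.032,-0.048,0.003,0,0,0,0, -0.032,-0.048,0.003,0,0,0,0, 0,0,0,0,0,0,0,0,0,0,0,0,0,0]'
python3 - <<'E'
from h import *
o=observe();print(o)
cv2.imwrite("pics/w1.png",get_image("wrist")[:,:,::-1])
E
```

```text
clock: 1.4
position: [0.3974, 0.188, 0.2137]
ee_rot: [0.161, 3.137, 0.001]
force: [0.6, 1.3, 0.5]
width: 0.012
gripper_force: 0.0
clock: 2.15
position: [0.504, -0.014, 0.2014]
ee_rot: [-0.162, -3.136, -0.0]
force: [-0.5, 0.9, -0.2]
width: 0.003
gripper_force: 0.0
{'clock': 2.15, 'joints': array([-0.34756152,  0.27858257,  0.33791181,  1.93135997, -0.1126634 ,
        0.95057801,  1.51146378]), 'dq': array([-0.0250694 , -0.01036624, -0.01636618,  0.00880791, -0.00128162,
       -0.00020644, -0.00066464]), 'joint_efforts': array([ 1.78170349e+00, -4.83575857e+01,  4.47434306e+00, -2.83269650e+01,
        1.92697202e-01,  2.25546799e-02,  8.00725375e-02]), 'position': array([ 0.50403976, -0.0139971 ,  0.2014103 ]), 'ee_rot': array([-1.62177136e-01, -3.13648306e+00, -4.01561510e-04]), 'force': array([-0.51525831,  0.85190363, -0.24034746]), 'ft_torque': array([ 0.00675134, -0.01247416,  0.04085591]), 'gripper_force': 0.0, 'width': 0.0032427270958372938}
```

View pics/w1.png

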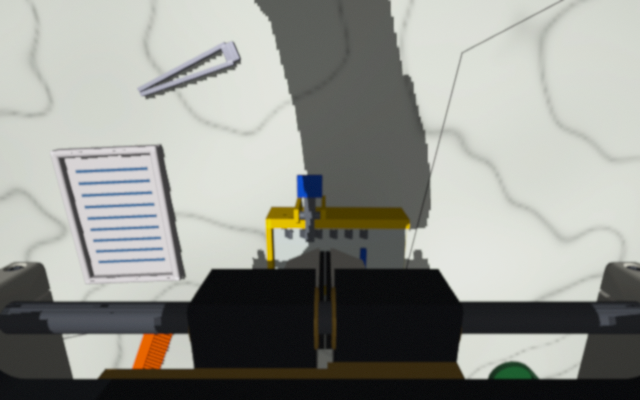

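The wrist view shows the blue tail at (309,186), the +y lip from (267,208) to (408,208), and the dish corners at (52,152), (160,146), (185,279) and (86,283).

```bash
python3 - <<'E'
from h import *
np.set_printoptions(precision=4,suppress=True)
c=cam("wrist"); im=get_image("wrist")
m=mask(im,(100,120,60),(125,255,255)); m[210:]=0;m[:,:290]=0;m[:,330:]=0
p=np.argwhere(m>0)[:,::-1]; print(p.min(0),p.max(0)); t=ray(c,(p.min(0)+p.max(0))/2,.05); print("tail",t,"size",ray(c,p.max(0)+1,.05)-ray(c,p.min(0),.05))
y=mask(im,(18,120,80),(35,255,255)); q=np.argwhere(y[200:235]>0)[:,::-1]+[0,200]
a=q[q[:,0]<q[:,0].min()+3];b=q[q[:,0]>q[:,0].max()-3];print(a.min(0),b.min(0),b.max(0))
for s in (a.min(0),b.min(0)): print(ray(c,s,.039))
print("pred corners from top: ",[.5697+.103*s*.066-.9947*.039 for s in(-1,1)],[-.0112+.9947*s*.066+.103*.039 for s in (-1,1)])
print("dish",np.mean([ray(c,s,.014) for s in[(52,152),(160,146),(185,279),(86,283)]],0))
print("to tail, tool axes",totool(t-observe()['position']))
E
```

```text
[296 175] [320 197]
tail [ 0.4957 -0.0244  0.05  ] size [0.0223 0.0189 0.    ]
[265 214] [406 217] [408 228]
[ 0.5202 -0.067   0.039 ]
[0.5362 0.06   0.039 ]
pred corners from top:  [0.5241087, 0.5377046999999999] [-0.07283320000000001, 0.058467200000000004]
dish [ 0.5185 -0.2133  0.014 ]
to tail, tool axes [ 0.007  -0.0124  0.1516]
```

```bash
python3 -m pendant '[0.012,-0.011,0.04,0,0,0,0, 0,0,0.045,0,0,0,0, 0,0,0.045,0,0,0,0, 0,0,0,0,0,0,0]'
python3 -m pendant '[0,0,0.006,0,0,0,0, 0,0,0.006,0,0,0,0,0,0,0.004,0,0,0,0]'
python3 -m pendant '[0,0,0.003,0,0,0,0, 0,0,0.002,0,0,0,0, 0,0,0,0,0,0,0]'
```

```text
clock: 2.75
position: [0.4888, -0.0228, 0.0697]
ee_rot: [-0.158, -3.132, 0.001]
force: [-0.3, 0.3, -0.4]
width: 0.004
gripper_force: 0.0
clock: 3.12
position: [0.4922, -0.0237, 0.0565]
ee_rot: [0.161, 3.135, 0.001]
force: [-0.7, 0.3, 2.0]
width: 0.005
gripper_force: 0.7
clock: 3.5
position: [0.4913, -0.0241, 0.0507]
ee_rot: [-0.162, -3.137, 0.0]
force: [-0.2, -0.6, 0.7]
width: 0.004
gripper_force: 0.3
```

```bash
python3 -m pendant '[0,0,0.002,0,0,0,0, 0,0,0.001,0,0,0,0, 0,0,0,0,0,0,0]'
python3 -m pendant '[0,0,0.0015,0,0,0,0, 0,0,0,0,0,0,0]'
```

```text
clock: 3.88
position: [0.4919, -0.0242, 0.0488]
ee_rot: [0.162, 3.136, 0.001]
force: [-3.1, -0.4, 17.7]
width: 0.007
gripper_force: 9.0
clock: 4.12
position: [0.4921, -0.0242, 0.0481]
ee_rot: [0.162, 3.135, 0.002]
force: [-6.5, 0.1, 32.5]
width: 0.005
gripper_force: 16.1
```

```bash
python3 -m pendant '[0,0,-0.04,0,0,0,0, 0,0,-0.055,0,0,0,0, 0.03,0.01,-0.055,0,0,0,0.03,0.02,0.02,0,0,0,0,0.03, 0,0,0,0,0,0,0.03, 0,0,0,0,0,0,0.03]'
python3 - <<'E'
from h import *
np.set_printoptions(precision=4,suppress=True)
c=cam("wrist"); im=get_image("wrist")
m=mask(im,(100,120,60),(125,255,255));m[:,:200]=0;m[:,500:]=0
n,l,s,ce=cv2.connectedComponentsWithStats(m)
for i in range(1,n):
    if s[i][4]>30: print(s[i],ce[i],ray(c,ce[i],.0405),ray(c,ce[i],.038))
cv2.imwrite("pics/w2.png",im[150:400,150:500,::-1].repeat(2,0).repeat(2,1))
E
```

```text
clock: 4.88
position: [0.4452, 0.0104, 0.1952]
ee_rot: [-0.161, -3.137, 0.0]
force: [0.9, -0.8, 0.0]
width: 0.321
gripper_force: 0.0
[280 240  23  22 297] [292.7306 247.4815] [ 0.4935 -0.0217  0.0405] [ 0.4946 -0.0221  0.038 ]
```

View pics/w2.png

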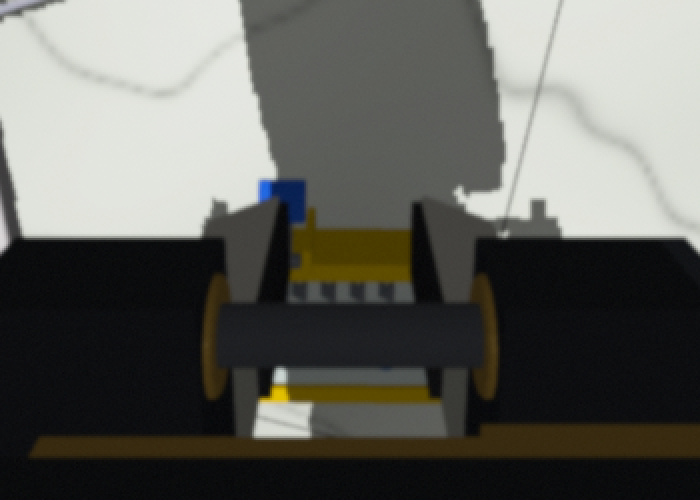

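```bash
python3 -m pendant '[-0.045,0.006,0,0,0,0,0.03, -0.045,0.006,0,0,0,0,0.03, -0.04,0.006,0,0,0,0,0.03, 0,0,0.045,0,0,0,0.03, 0,0,0.045,0,0,0,0.03, 0,0,0.04,0,0,0,0.03, 0,0,0,0,0,0,0.03]'
python3 - <<'E'
from h import *
np.set_printoptions(precision=4,suppress=True)
o=observe();print(o['position'],totool(np.array([.576,.0145,.047])-o['position']))
p=camera_params("wrist");T=p['T_tool_cam'];M=R.from_rotvec([-1.62177136e-01, -3.13648306e+00, -4.01561510e-04]).as_matrix()
c=p['intrinsics'],M@T[:3,:3],M@T[:3,3]+[0.50403976, -0.0139971 ,  0.2014103]
b=cv2.imread("pics/w1.png")[:,:,::-1];m=mask(np.ascontiguousarray(b),(100,120,60),(125,255,255));m[:,:340]=0;m[:,390:]=0
q=np.argwhere(m>0)[:,::-1];print(q.min(0),q.max(0),ray(c,[(q.min(0)[0]+q.max(0)[0]+1)/2,q.min(0)[1]],.0405),"pred end",.5697+.00252-.01,"y mid+.001")
im=get_image("wrist");cv2.imwrite("pics/w3.png",im[150:400,150:500,::-1].repeat(2,0).repeat(2,1))
E
```

```text
clock: 5.8
position: [0.5741, 0.0141, 0.0622]
ee_rot: [-0.163, -3.131, 0.003]
force: [0.0, -0.5, -0.3]
width: 0.326
gripper_force: 0.0
[0.5741 0.0141 0.0622] [-0.002   0.0006  0.0151]
[360 248] [365 263] [0.5622 0.0179 0.0405] pred end 0.5622199999999999 y mid+.001
```

View pics/w3.png

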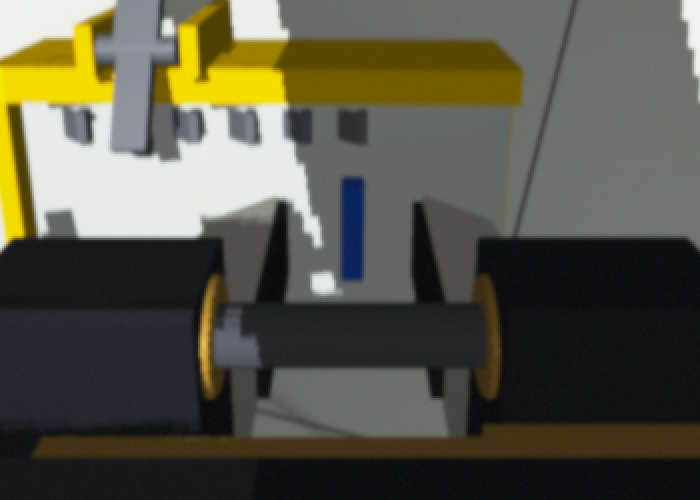

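The nose is raised (crop 130,150, clear of the teeth). The ridge at crop (352,230) sits between the fingers, roughly centred.

```bash
python3 - <<'E'
from h import *
c=cam("wrist")
for q in[(352,178),(352,281),(352,229)]: print(ray(c,(q[0]/2+150,q[1]/2+150),.0405))
print(totool(ray(c,(326,264.5),.0405)-observe()['position']))
E
python3 -m pendant '[0,0.001,0.008,0,0,0,0.03, 0,0,0.005,0,0,0,0.03, 0,0,0,0,0,0,0.03]'
```

```text
[0.56514103 0.01815392 0.0405    ]
[0.5946415  0.01508191 0.0405    ]
[0.57940613 0.01666843 0.0405    ]
[-0.00357506  0.00284531  0.0237972 ]
clock: 6.22
position: [0.5766, 0.0164, 0.0528]
ee_rot: [0.161, 3.137, 0.0]
force: [-0.1, -0.7, -0.9]
width: 0.326
gripper_force: 0.0
```

```bash
python3 -m pendant '[-0.001,0,0.003,0,0,0,0.03, 0,0,0.0025,0,0,0,0.03, 0,0,0,0,0,0,0.03]'
python3 -m pendant '[0,0,0,0,0,0,0, 0,0,0,0,0,0,0, 0,0,0,0,0,0,0, 0,0,0,0,0,0,0, 0,0,0,0,0,0,0]' 12
```

```text
clock: 6.6
position: [0.5773, 0.0162, 0.0468]
ee_rot: [-0.162, -3.137, -0.0]
force: [-0.1, -0.2, 0.4]
width: 0.329
gripper_force: 0.0
clock: 7.22
position: [0.5774, 0.0162, 0.047]
ee_rot: [0.162, 3.137, 0.0]
force: [0.1, 0.4, -0.2]
width: 0.063
gripper_force: 12.0
```

```bash
python3 -m pendant '[0,0.005,0,0,0,0,0, 0,0.01,0,0,0,0,0, 0,0.01,0,0,0,0,0]'
python3 -m pendant '[0,0.015,0,0,0,0,0, 0,0.015,0,0,0,0,0, 0,0.015,0,0,0,0,0, 0,0.015,0,0,0,0,0]'
```

```text
clock: 7.6
position: [0.5801, 0.0421, 0.047]
ee_rot: [0.161, 3.137, 0.0]
force: [0.6, -0.8, 0.5]
width: 0.059
gripper_force: 12.0
clock: 8.1
position: [0.5861, 0.1021, 0.0468]
ee_rot: [-0.161, -3.137, -0.0]
force: [0.4, -0.3, -0.3]
width: 0.065
gripper_force: 12.0
```

```bash
python3 -m pendant '[0,0.015,0,0,0,0,0, 0,0.015,0,0,0,0,0, 0,0.015,0,0,0,0,0, 0,0.015,0,0,0,0,0, 0,0.005,0,0,0,0,0, 0,0,0,0,0,0,0, 0,0,0,0,0,0,0]'
python3 - <<'E'
from h import *
im=get_image("top");cv2.imwrite("pics/t2.png",cv2.resize(im[150:260,280:420,::-1],None,fx=5,fy=5,interpolation=2))
E
```

```text
clock: 8.98
position: [0.5928, 0.1645, 0.0469]
ee_rot: [0.163, 3.137, -0.001]
force: [-0.7, -0.7, -0.3]
width: 0.067
gripper_force: 12.0
```

View pics/t2.png

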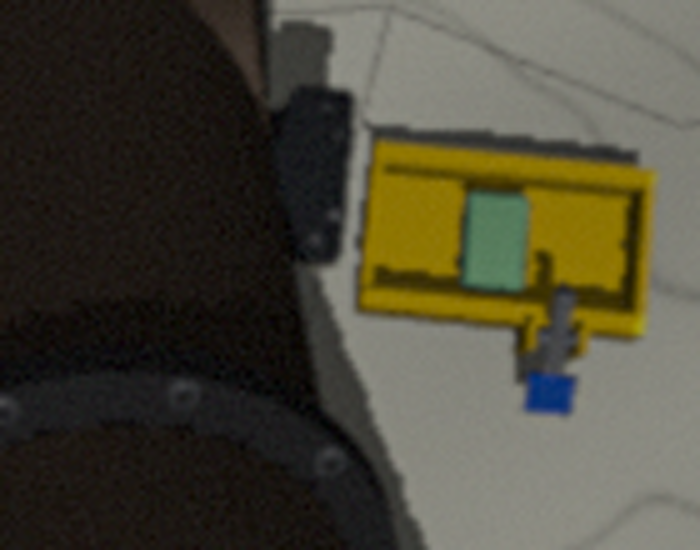

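The lid is clear of the box. The green soap lies in it at crop (495,240), with its long side across the box.

```bash
python3 -m pendant '[0,0,0.01,0,0,0,0, 0,0,0.01,0,0,0,0, 0,0,0.007,0,0,0,0, 0,0,0,0,0,0,0]'
python3 -m pendant '[0,0,0.0015,0,0,0,0, 0,0,0,0,0,0,0]'
python3 - <<'E'
from h import *
np.set_printoptions(precision=4,suppress=True)
c=cam("top");im=get_image("top")
m=mask(im,(40,60,60),(90,255,255));z=np.zeros_like(m);z[180:215,365:395]=m[180:215,365:395]
q=np.argwhere(z>0)[:,::-1].astype(np.float32);r=cv2.minAreaRect(q);print(len(q),r,ray(c,r[0],.026),[ray(c,p,.026) for p in cv2.boxPoints(r)])
E
```

```text
clock: 9.52
position: [0.5922, 0.1651, 0.019]
ee_rot: [-0.162, -3.136, 0.001]
force: [-0.8, -0.2, -1.1]
width: 0.057
gripper_force: 12.0
clock: 9.78
position: [0.5929, 0.1654, 0.0186]
ee_rot: [0.161, 3.137, 0.0]
force: [-1.0, -0.0, 0.0]
width: 0.063
gripper_force: 12.0
240 ((378.3813171386719, 197.89881896972656), (12.350900650024414, 19.83629608154297), 3.5763344764709473) [ 0.5696 -0.0061  0.026 ] [array([0.5473, 0.0104, 0.026 ]), array([0.5942, 0.0063, 0.026 ]), array([ 0.5921, -0.0227,  0.026 ]), array([ 0.5453, -0.0184,  0.026 ])]
```

```bash
python3 -m pendant '[0,0,0.0015,0,0,0,0, 0,0,0,0,0,0,0]'
python3 -m pendant '[0,0,0.001,0,0,0,0, 0,0,0,0,0,0,0]'
```

```text
clock: 10.07
position: [0.5929, 0.1654, 0.017]
ee_rot: [0.161, 3.137, 0.0]
force: [0.4, -0.5, 0.4]
width: 0.061
gripper_force: 12.0
clock: 10.32
position: [0.5929, 0.1654, 0.0169]
ee_rot: [0.162, 3.137, 0.001]
force: [-3.0, -0.1, 10.6]
width: 0.062
gripper_force: 12.0
```

```bash
python3 -m pendant '[0,0,-0.001,0,0,0,0.03, 0,0,0,0,0,0,0.03, 0,0,0,0,0,0,0.03, 0,0,-0.02,0,0,0,0.03, 0,0,-0.045,0,0,0,0.03, 0,0,-0.045,0,0,0,0.06, 0.002,-0.057,0,0,0,0,0.06, 0.002,-0.057,0,0,0,0.06,0.06, 0.002,-0.057,0,0,0,-0.06,0.06, 0,0,0,0,0,0,0.06]'
python3 - <<'E'
from h import *
np.set_printoptions(precision=4,suppress=True)
c=cam("wrist");im=get_image("wrist");print(observe()['position'])
m=mask(im,(40,60,40),(90,255,255));n,l,s,ce=cv2.connectedComponentsWithStats(m)
for i in range(1,n):
    if s[i][4]>60: print(s[i],ray(c,ce[i],.026),totool(ray(c,ce[i],.026)-observe()['position']))
cv2.imwrite("pics/w4.png",np.vstack([im[150:400,100:500,::-1],get_image("top")[100:300,200:600,::-1]]))
E
```

```text
clock: 11.58
position: [0.5651, -0.0098, 0.1287]
ee_rot: [0.174, 3.136, -0.003]
force: [1.0, 0.9, 0.3]
width: 0.657
gripper_force: 0.0
[ 0.5658 -0.0064  0.1284]
[ 313  183   39   63 2357] [ 0.568  -0.0025  0.026 ] [-0.0016  0.004   0.1024]
```

View pics/w4.png

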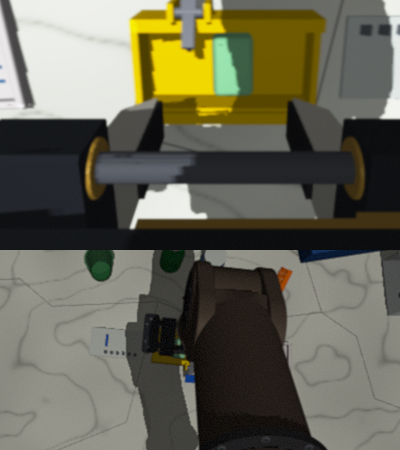

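```bash
python3 -m pendant '[-0.0015,0.0035,0.03,0,0,0,0.056, 0,0,0.03,0,0,0,0.056, 0,0,0.025,0,0,0,0.056, 0,0,0.015,0,0,0,0.056, 0,0,0.006,0,0,0,0.056, 0,0,0,0,0,0,0.056]'
python3 -m pendant '[0,0,0,0,0,0,0, 0,0,0,0,0,0,0, 0,0,0,0,0,0,0, 0,0,0,0,0,0,0, 0,0,0,0,0,0,0]' 12
```

```text
clock: 12.42
position: [0.568, 0.0002, 0.0212]
ee_rot: [0.161, 3.137, 0.0]
force: [-0.3, 0.3, -0.2]
width: 0.607
gripper_force: 0.0
clock: 13.05
position: [0.568, -0.0003, 0.0213]
ee_rot: [0.162, 3.137, 0.0]
force: [-1.6, -0.7, 5.8]
width: 0.322
gripper_force: 12.0
```

```bash
python3 -m pendant '[0,0,-0.01,0,0,0,0, 0,0,-0.02,0,0,0,0, 0,0,-0.03,0,0,0,0, 0,0,-0.03,0,0,0,0, 0,0,0,0,0,0,0]'
python3 -m pendant '[0.004,-0.03,0,0,0,0,0, 0.005,-0.04,0,0,0,0,0, 0.005,-0.04,0,0,0,0,0, 0.005,-0.04,0,0,0,0,0, 0.005,-0.04,0,0,0,0,0, 0.0025,-0.02,0,0,0,0,0, 0,-0.01,0,0,0,0,0, 0,0,0,0,0,0,0]'
python3 - <<'E'
from h import *
im=get_image("wrist");c=cam("wrist");print([proj(c,(.519,-.216+s,.006)) for s in(-.05,0,.05)])
cv2.imwrite("pics/w5.png",im[:,:,::-1])
E
```

```text
clock: 13.68
position: [0.5693, -0.0001, 0.1134]
ee_rot: [0.161, 3.133, 0.001]
force: [-0.1, 1.0, -1.2]
width: 0.329
gripper_force: 12.0
clock: 14.68
position: [0.5191, -0.2157, 0.1107]
ee_rot: [-0.161, -3.137, -0.001]
force: [-0.5, 1.8, -1.1]
width: 0.328
gripper_force: 12.0
[array([252.8670756 , 216.94193997]), array([320.18050294, 210.34006939]), array([388.25476881, 203.66357838])]
```

View pics/w5.png

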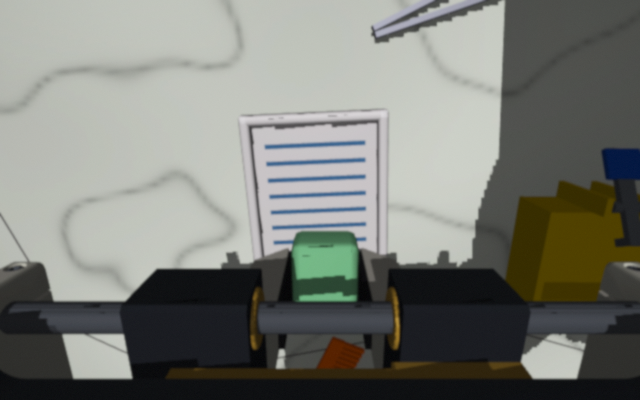

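The soap is held over the dish, and the dish's middle stripe at (319,211) matches the expected centre (320,210). Lowering now.

```bash
python3 -m pendant '[0,0,0.03,0,0,0,0, 0,0,0.03,0,0,0,0, 0,0,0.015,0,0,0,0, 0,0,0.007,0,0,0,0, 0,0,0.003,0,0,0,0, 0,0,0,0,0,0,0, 0,0,0,0,0,0,0]'
python3 -m pendant '[0,0,0.0015,0,0,0,0, 0,0,0,0,0,0,0]'
```

```text
clock: 15.6
position: [0.5193, -0.2165, 0.0265]
ee_rot: [0.162, 3.136, -0.0]
force: [-0.1, 0.5, -1.3]
width: 0.324
gripper_force: 12.0
clock: 15.85
position: [0.5188, -0.2163, 0.0245]
ee_rot: [0.162, 3.137, 0.0]
force: [0.3, 1.6, -0.7]
width: 0.325
gripper_force: 12.0
```

```bash
python3 -m pendant '[0,0,0.0012,0,0,0,0, 0,0,0,0,0,0,0]'
python3 -m pendant '[0,0,0.0006,0,0,0,0, 0,0,0,0,0,0,0]'
```

```text
clock: 16.1
position: [0.5189, -0.2163, 0.0233]
ee_rot: [0.162, 3.137, 0.0]
force: [-0.7, 0.9, 2.3]
width: 0.326
gripper_force: 12.0
clock: 16.35
position: [0.5188, -0.2163, 0.0232]
ee_rot: [0.162, 3.137, 0.0]
force: [-3.0, 2.0, 10.0]
width: 0.323
gripper_force: 12.0
```

Contact with the dish floor is made. Next I open a little, retreat and check.

```bash
python3 -m pendant '[0,0,-0.0005,0,0,0,0.04, 0,0,0,0,0,0,0.04, 0,0,0,0,0,0,0.04, 0,0,-0.02,0,0,0,0.04, 0,0,-0.04,0,0,0,0.04, 0,0,-0.06,0,0,0,0.04, -0.06,0,-0.05,0,0,0,0.04, -0.06,0,0,0,0,0,0.04, 0,0,0,0,0,0,0.04, 0,0,0,0,0,0,0.04]'
python3 - <<'E'
from h import *
im=get_image("wrist");s=get_image("scene")
cv2.imwrite("pics/end.png",np.vstack([im[:300,:,::-1],s[100:400,:,::-1]]))
E
```

```text
clock: 17.6
position: [0.6255, -0.2275, 0.1823]
ee_rot: [-0.162, -3.136, 0.0]
force: [-1.0, -0.5, -0.5]
width: 0.436
gripper_force: 0.0
```

View pics/end.png

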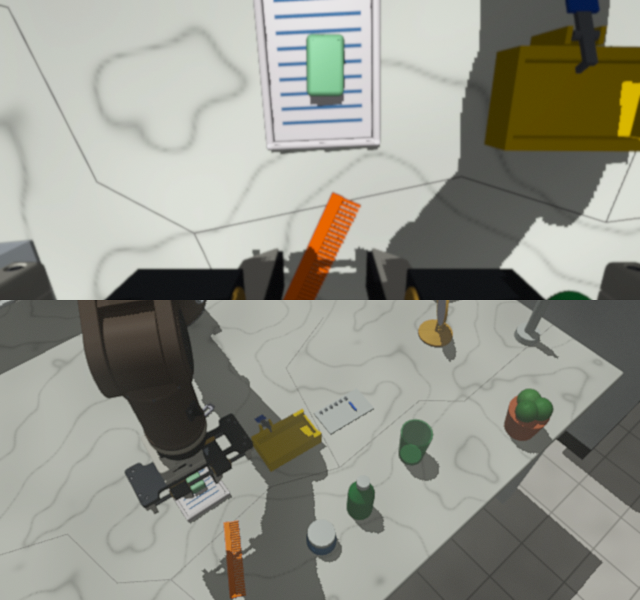

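The soap lies flat in the middle of the dish at (325,65). The lid is flat on the sill with its ridge up, in the lower panel at (345,412). The bystanders have not moved.

```bash
python3 -c "
from cell import *
print(sign_off())"
```

```text
the job is handed in; nothing more can be done
None
```

The job is handed in at about 18 s on the robot's clock: the catch was released, the white lid lies flat on the sill with its ridge up, and the green soap lies flat in the dish; the last pictures showed the bystanders in place, and the hand-in gave no verdict.

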